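Feel the end float of a marking spindle and lock it at mid-float

TASK

Check the end float of the hand-set marking spindle by its spool-shaped pull knob: first push the shaft gently in until you feel it come firmly up against its inner stop, then pull it gently out until you feel the outer stop in the same way, never bearing on a stop with more than 25 N. Then set the shaft halfway between the two stops you felt, press the lock plunger on top of the housing fully home so that its pin drops into the groove of the shaft, and let go. Leave the cutters, the end mill and the caliper lying about where they are.

Things in the scene. Friction and masses are not known exactly. Their poses are not given: they have to be found in the camera images.
- spindle_stand: stand fixed on the desk: dark base plate 110 x 150 x 12 mm with an aluminium housing 64 x 100 mm, top 94 mm above the work surface. Origin: centre of the underside; y runs along the shaft from collet to pull knob (the knob is at the right), z up. Stops and groove are hidden inside; their place on the shaft varies, but the groove is under the plunger when the shaft is midway between its stops
- shaft: level steel shaft, diameter 20 mm, axis 60 mm above the work surface; slides along the stand's y (in = -y, out = +y), does not turn; about 2.5 N of friction keeps it where it is left. Firm stops, 12 to 24 mm total end float. Dark collet nut on its -y end, black spool-shaped pull knob on its +y end. Origin on its axis near the housing's middle, moves with it; axes as the stand's
- knob_grip (a point): centre of the pull knob's waist, on the shaft axis, moves with the shaft: the waist is 24 mm in diameter and 36 mm long along y, between two flanges 40 mm in diameter and 5 mm thick; nothing but the work surface (about 60 mm lower) is under it. Pinch it from above across the shaft, along the stand's x axis
- collet_side_cap: round steel bearing cap, 56 mm in diameter, on the housing's -y end; carries the inner stop (inside), which the shaft meets when pushed in. Origin on the shaft axis, in the housing's end face
- knob_side_cap: round steel bearing cap, 56 mm in diameter, on the housing's +y end; carries the outer stop (inside), which the shaft meets when pulled out. Origin on the shaft axis, in the housing's end face
- plunger (a joint): lock plunger, m: 0 = up (as found), grows as pressed down, 0.012 = fully home, pin in the groove. About 3 N of friction; stays where it is left. After 4 mm its round-ended 7 mm pin meets the shaft; it goes further only when the groove is under it, within about 2 mm either way
- plunger_top (a point): centre of the upper face of the plunger's flat dark head, 26 mm in diameter, 128 mm above the work surface when up; moves down with the plunger; it stands on the middle of the housing. Behind the stand the laser head and its arm hang over the desk, beyond x = 0.54 m and from 0.32 m up: keep wrist and elbow in front of them
- end_mill_a: bare end mill, 61 mm long, 8 mm thick, lying loose behind the stand; a bystander. Origin under its centre
- cutter_a: small cutter with a green cap, 49 x 18 x 13 mm, lying loose behind the stand; a bystander. Origin under its centre
- cutter_b: small cutter with a green cap, 49 x 18 x 13 mm, lying loose beyond the collet end; a bystander. Origin under its centre
- caliper_a: caliper, 210 x 70 x 16 mm, lying loose on the perforated plate right of the stand; a bystander. Origin under its centre

How it is judged (in metres and radians):
On the way, in this order (a step that is already met when the one before it is completed fails the run):
1. the shaft is pushed in against its inner stop with more than 2 N (contact force between shaft and collet_side_cap above 2 N).
2. then the shaft is pulled out against its outer stop with more than 2 N (contact force between shaft and knob_side_cap above 2 N).
3. then the plunger is pressed home, its pin in the groove (value of joint plunger above 0.0095 m), for 0.2 s.
At the end, for the whole second after the job is handed in: The plunger is down by more than 9.5 of its 12 mm, so its pin holds the shaft at mid-float, and the shaft is at rest, clear of both stops (value of joint plunger above 0.0095 m and linear speed of shaft below 0.005 m/s and contact force between shaft and collet_side_cap below 0.5 N and contact force between shaft and knob_side_cap below 0.5 N); the robot touches nothing.
It fails at once if the shaft is forced against its inner stop with more than 25 N (contact force between shaft and collet_side_cap above 25 N).
It fails at once if the shaft is forced against its outer stop with more than 25 N (contact force between shaft and knob_side_cap above 25 N).
It fails at once if the end mill, a cutter or the caliper is moved by more than 25 mm (distance of any of end_mill_a, cutter_a, cutter_b, caliper_a from where it was at the start of the episode above 0.025 m).
It also fails if it takes over 72 s, if anything falls off the work surface, if the arm or the gripper's body presses on something with over 40 N, if the wrist force passes 120 N, or if a joint passes its speed limit or range.

ROBOT

A 6-joint arm with a two-finger parallel gripper is mounted at the origin on a cart in front of the work surface, level with it; the furniture and walls round the work are solid. World frame = base frame: x ahead of the robot, y to its left, z up, the work surface at z = 0. Lengths are in mm, angles in rad, forces in N, time in s.
With the tool pointing down it reaches from about 350 to 775 mm from the base axis. Payload 7.3 kg.
Tool frame: the origin (TCP) lies midway between the tips of the shut fingers; the grasp point (between the pads) lies 19 mm behind it; x points along the fingers, y is the direction in which the jaws open and shut, and the axes are right-handed (so a half turn about x gives the same grasp; the last joint's range is limited). The gripper opens to 92 mm and grips with 3 to 60 N. Pads are 19 mm wide; open, the fingers measure 130 mm over their backs; the gripper's body (75 mm by 190 mm) begins 47 mm behind the grasp point.
Start: joints at [-1.384, 0.342, 1.524, -0, 1.275, -0.146], TCP at [171.535, -496.206, 226.741] pointing down, gripper open.
Joint ranges: [-2.53, 2.53], [-0.77, 2.02], [0.04, 2.7], [-1, 4.14], [0.28, 2.66], [-3.11, 3.11]. Speed limits (rad/s): [2.57, 2.57, 3.14, 3.14, 3.14, 3.14].

INTERFACE

Orientations are given as [roll, pitch, yaw] about the fixed x, y, z axes, in that order (R = Rz(yaw) Ry(pitch) Rx(roll)).
In Python, from plant import bot gives the robot as it stands. The module is installed in compiled form; this text tells all that it offers.
- The arm moves only by the shell command python3 -m handwheel 'ROWS' [OPENING]. ROWS is JSON, a list that holds one entry, the list of rows, each a list of 4 numbers: the shift along the tool's x, y, z in cm, then the turn about the tool's x in rad. A call has 1 to 8 rows; each row shifts and turns the commanded pose from where the row before left it, along the tool's axes as they then stand; what a row does not reach is not made up. A row lasts 1/12 s, in which the tool goes at most 41.7 mm and 7.16 degrees, less where a joint would pass 70% of its speed; a pose out of reach is approached as far as the arm can. A call is refused whole if a number of a shift passes 4.17 or a number of a turn 0.125, either way. A call with a gripper value outside its range is refused whole. OPENING is the opening, from 0 (shut) to 1 (fully open), set as the call begins (- or left out, the last holds). The fingers move at their own pace and stop on an object; the grip force is fixed at half the most. Time passes only in rows, so rows that do not move let the fingers close. It gives the time, the measured TCP pose, the force and the opening at its end, in the units of the state.
- bot.get_obs(): the state, without advancing time (a new reading comes with each control period).
- bot.capture(name): name is "side" or "top"; returns (picture, depth): 384x512x3 uint8, red, green, blue; 384x512 float32, mm along the optical axis (not along the pixel's ray), 0 where there is no reading.
- bot.camera_model(name): a dict with "fx", "fy", "cx", "cy" (pixels), "position" and "rotation" of the camera in the world. Camera axes: x right, y down, z forward; pixel columns grow to the right and rows downward; lengths in mm; the calibration is good to about 2 mm. A picture is of the moment at which its call begins. camera_model takes no time and is no camera call.
- bot.close_job(): hands the job in, once; it reports no verdict.
Trained networks look in the newest picture that a camera, given by its name, has taken for a name from the list of things; names that differ only in an ending like _2 or _b are one class to them, and where a whole thing is asked for, a point or a joint stands for the part that bears it (a point fixed in the world has none). Each returns a list of dicts, best first, with "conf" (0 to 1); they miss things now and then, are a little off and sometimes report something else, mostly with a low value. They report only what shows in the picture. A call takes as long as a camera call.
- bot.find_in(camera, label): "bbox" ([left, top, width, height] in pixels, round what is visible of it).
- bot.spot_point(camera, label): "point" ([column, row] in pixels: a listed point, or the origin of a listed thing).
The state is a dict: "time": time; "joint_positions": joint angles; "dq": joint speeds; "tau": joint torques, N m; "tool_pos": TCP position; "tcp_rot": TCP orientation; "contact_force": force on the tool from outside, world axes, zero at the start; "moment": the same for the moment, N m; "grip_width": finger opening in mm.
Only numpy, scipy, OpenCV 4.12 (cv2) and the standard library are available. Lean on these libraries where they do the work, as an engineer would, in place of code of your own. Each camera call takes 0.05 s, during which the arm holds its last target.

## Working session

There is one attempt and no reset: what is moved stays moved. The work goes in short steps, Python scripts to look and compute and a shell command to move; the robot and the scene stay as the last step left them, time stands still between calls to the robot, and variables do not carry over. Pictures are saved under pics/ and viewed, and the job is handed in when it is done.

```bash
mkdir -p pics; cat > h.py <<'E'
import numpy as np, cv2
from plant import bot
def world(cam,u,v,d):
    m=bot.camera_model(cam); p=np.array([(u-m['cx'])/m['fx']*d,(v-m['cy'])/m['fy']*d,d])
    return np.array(m['rotation'])@p+np.array(m['position'])
def pix(cam,P):
    m=bot.camera_model(cam); p=np.array(m['rotation']).T@(np.array(P)-np.array(m['position']))
    return m['fx']*p[0]/p[2]+m['cx'], m['fy']*p[1]/p[2]+m['cy']
def ray_z(cam,u,v,z):
    a=np.array(bot.camera_model(cam)['position']); d=world(cam,u,v,1000.)-a
    return a+d*(z-a[2])/d[2]
E
python3 - <<'E'
from h import *
for c in ('side','top'):
    im,d=bot.capture(c); cv2.imwrite(f'pics/{c}0.png',im[:,:,::-1]); np.save(c+'0.npy',d)
    m=bot.camera_model(c);print(c,m)
    for l in ('knob_grip','plunger_top','spindle_stand','knob_side_cap','collet_side_cap','shaft'):
        for r in bot.spot_point(c,l)[:2]:
            u,v=r['point']; dd=d[int(v),int(u)]
            print(l,r,world(c,u,v,dd).round(1), ray_z(c,u,v,{'plunger_top':128,'spindle_stand':0}.get(l,60)).round(1))
print(bot.get_obs())
E
```

```text
side {'fx': 372.95311463604844, 'fy': 372.95311463604844, 'cx': 258.9567415544599, 'cy': 191.45223897332642, 'position': array([ 384.86109221, -292.15685195,  836.15651124]), 'rotation': array([-2.61282247, -0.00395923, -0.20887636])}
knob_grip {'point': [252.2, 246.0], 'conf': 0.57} [ 251.8 -425.2  703.1] [ -391.3 -1068.3    60. ]
plunger_top {'point': [251.0, 176.0], 'conf': 0.56} [ 256.5 -420.5  707.8] [ -323.3 -1000.3   128. ]
spindle_stand {'point': [246.5, 200.3], 'conf': 0.69} [ 281.7 -395.3  733. ] [ -451.3 -1128.3     0. ]
knob_side_cap {'point': [253.5, 209.5], 'conf': 0.72} [ 237.1 -439.9  688.4] [ -391.3 -1068.3    60. ]
collet_side_cap {'point': [249.8, 172.8], 'conf': 0.22} [ 262.3 -414.7  713.6] [ -391.3 -1068.3    60. ]
top {'fx': 377.80730678945497, 'fy': 377.80730678945497, 'cx': 256.4850648540788, 'cy': 194.21948634035695, 'position': array([342.09858953, 140.77787946, 938.1803198 ]), 'rotation': array([-2.98796199, -0.00567014, -1.58111779])}
knob_grip {'point': [308.6, 210.3], 'conf': 0.73} [-1405.2 -1606.6  -809.2] [-536.1 -737.4   60. ]
knob_grip {'point': [230
[... 562 characters left out ...]
[-536.1 -737.4   60. ]
{'time': 0.7, 'joint_positions': array([-1.38397865e+00,  3.41960957e-01,  1.52409826e+00, -2.35165106e-06,
        1.27540294e+00, -1.46007651e-01]), 'dq': array([-4.19425243e-04, -1.61541087e-04, -6.57433853e-04, -7.60839123e-04,
       -5.60591407e-05,  2.31338083e-04]), 'tau': array([ 9.37305012e-04, -4.31023049e+01, -2.44443655e+01,  7.18322326e-02,
        4.81290452e-02, -2.92313860e-05]), 'tool_pos': array([ 171.5452148 , -496.20232812,  226.76139616]), 'tcp_rot': array([ 1.40754959,  1.57066581, -1.40121706]), 'contact_force': array([-0.71050092,  0.07783785,  0.21701822]), 'moment': array([0.00998622, 0.00405476, 0.00438092]), 'grip_width': 91.88467545179994}
```

```bash
cat > h.py <<'E'
import numpy as np, cv2
from plant import bot
from scipy.spatial.transform import Rotation as Ro
def cm(c):
    m=dict(bot.camera_model(c)); m['R']=Ro.from_euler('xyz',m['rotation']).as_matrix(); return m
def world(cam,u,v,d):
    m=cm(cam); p=np.array([(u-m['cx'])/m['fx']*d,(v-m['cy'])/m['fy']*d,d])
    return m['R']@p+np.array(m['position'])
def pix(cam,P):
    m=cm(cam); p=m['R'].T@(np.array(P)-np.array(m['position']))
    return m['fx']*p[0]/p[2]+m['cx'], m['fy']*p[1]/p[2]+m['cy']
def ray_z(cam,u,v,z):
    a=np.array(bot.camera_model(cam)['position']); d=world(cam,u,v,1000.)-a
    return a+d*(z-a[2])/d[2]
def tool():
    o=bot.get_obs(); return o, Ro.from_euler('xyz',o['tcp_rot']).as_matrix()
E
python3 - <<'E'
from h import *
P={'side':dict(knob_grip=(252.2,246),plunger_top=(251,176),spindle_stand=(246.5,200.3),knob_side_cap=(253.5,209.5),collet_side_cap=(249.8,172.8)),
'top':dict(knob_grip=(308.6,210.3),plunger_top=(244.5,200.4),spindle_stand=(249.7,205),knob_side_cap=(267.1,204),collet_side_cap=(227.3,205.2))}
for c in P:
    d=np.load(c+'0.npy')
    for l,(u,v) in P[c].items():
        print(c,l,world(c,u,v,d[int(v),int(u)]).round(1), ray_z(c,u,v,{'plunger_top':128,'spindle_stand':0}.get(l,60)).round(1))
print(tool()[1].round(3))
E
```

```text
side knob_grip [437.7  13.9  66.9] [438.1  16.7  60. ]
side plunger_top [464.1 154.4 129.1] [464.2 155.2 128. ]
side spindle_stand [445.1 114.6  93.8] [452.7 166.    0. ]
side knob_side_cap [458.4 101.4  68.2] [459.2 105.5  60. ]
side collet_side_cap [463.5 165.9 125.3] [470.8 208.   60. ]
top knob_grip [438.1  13.9  67. ] [438.8  12.9  60. ]
top plunger_top [454.7 161.1 124.3] [454.2 161.  128. ]
top spindle_stand [443.7 149.8 131.2] [460.2 151.2   0. ]
top knob_side_cap [450.7 110.8  90.7] [454.6 109.8  60. ]
top collet_side_cap [448.5 200.6  93.4] [452.7 203.   60. ]
[[ 0.     0.327 -0.945]
 [-0.    -0.945 -0.327]
 [-1.     0.     0.   ]]
```

View pics/side0.png

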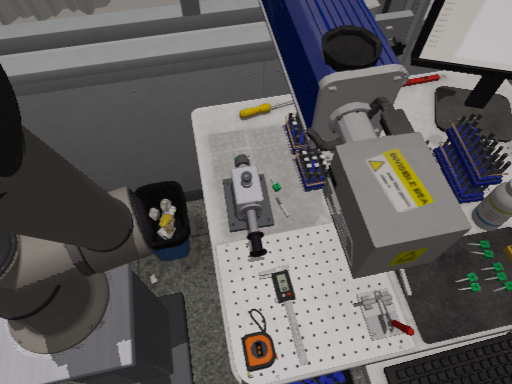

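View pics/top0.png

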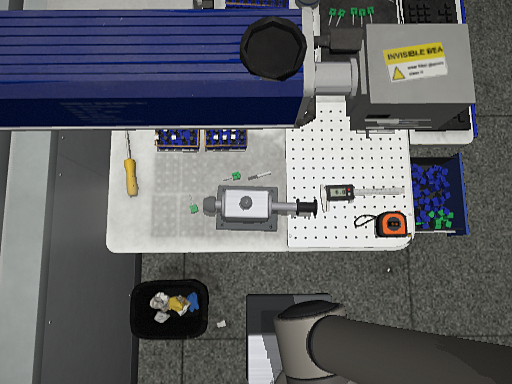

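```bash
python3 - <<'E'
from h import *
for c in ('side','top'):
    d=np.load(c+'0.npy'); v,u=np.mgrid[0:384,0:512]; m=cm(c)
    p=np.stack([(u-m['cx'])/m['fx']*d,(v-m['cy'])/m['fy']*d,d],-1)@m['R'].T+m['position']
    ok=(d>0)&(p[...,0]>370)&(p[...,0]<530)&(p[...,1]>-60)&(p[...,1]<280)
    q=p[ok]
    for n,a,b in (('base',8,16),('housing',89,99),('plunger',122,136),('shaft/knob',64,86)):
        s=q[(q[:,2]>a)&(q[:,2]<b)]
        if n=='shaft/knob': s=s[s[:,1]<60]
        r=cv2.minAreaRect(s[:,:2].astype(np.float32))
        print(c,n,len(s),s.mean(0).round(1),s.min(0).round(1),s.max(0).round(1),r)
    k=q[(q[:,2]>45)&(q[:,1]<95)]
    for y in range(-20,95,6):
        s=k[(k[:,1]>=y)&(k[:,1]<y+6)]
        if len(s): print(y,len(s),s[:,0].min().round(1),s[:,0].max().round(1),s[:,2].max().round(1), s[s[:,2].argmax()][0].round(1))
    im=cv2.imread(f'pics/{c}0.png')
    cv2.imwrite(f'pics/{c}0z.png',cv2.resize(im[140:270,180:330] ,None,fx=5,fy=4.6,interpolation=cv2.INTER_CUBIC)) 
E
```

```text
side base 1185 [451.3 119.4  11.7] [395.3 -55.    8. ] [529.7 235.4  16. ] ((460.956298828125, 89.44132995605469), (288.1636047363281, 131.8241424560547), 88.16159057617188)
side housing 840 [451.4 152.5  93.7] [418.9 105.9  89. ] [485.3 214.   98.9] ((452.31341552734375, 159.82981872558594), (108.64046478271484, 63.89037322998047), 88.06721496582031)
side plunger 97 [452.3 157.6 127.9] [439.8 146.8 122.5] [465.1 171.1 132.5] ((452.30596923828125, 159.07801818847656), (23.334041595458984, 25.33739471435547), 68.54883575439453)
side shaft/knob 307 [447.   23.9  71.2] [427.3  -3.9  64.1] [465.7  59.4  81.8] ((447.335693359375, 27.82701873779297), (63.24339294433594, 38.297462463378906), 88.28030395507812)
-8 83 429.2 465.0 81.6 442.8
-2 35 427.2 465.6 81.8 449.6
4 21 436.0 458.3 73.9 446.9
10 29 435.1 457.1 74.7 448.8
16 26 435.4 459.2 74.4 447.1
22 26 436.6 458.0 72.5 446.6
28 31 435.6 459.1 73.5 451.8
34 71 428.5 467.6 80.8 451.4
40 20 429.0 465.7 80.9 456.2
46 17 439.8 456.3 71.9 444.0
52 21 438.8 457.4 72.1 453.0
58 20 439.3 458.4 70.6 451.4
64 19 440.4 457.3 70.4 450.2
70 22 439.4
[... 662 characters left out ...]
34)
top shaft/knob 275 [446.5  25.3  70.2] [427.2  -3.9  64.2] [464.7  59.5  80.2] ((445.970703125, 27.787193298339844), (63.454444885253906, 37.25673294067383), 89.63993072509766)
-8 10 429.2 461.4 79.9 446.3
-2 51 427.2 465.2 80.2 446.3
4 23 434.6 455.1 72.6 440.4
10 32 434.6 458.2 72.3 447.4
16 25 434.8 458.5 71.5 442.9
22 30 434.7 458.0 73.0 447.5
28 26 436.6 457.9 73.6 449.8
34 31 427.8 464.7 80.0 451.4
40 40 427.8 464.4 78.1 453.9
46 17 439.5 455.8 71.5 447.9
52 22 439.2 455.8 70.8 443.4
58 23 439.5 455.9 70.7 450.4
64 16 439.5 455.9 69.3 446.0
70 23 439.9 455.8 70.5 448.3
76 18 440.1 459.0 71.4 448.2
82 26 440.0 459.1 71.3 448.2
88 21 440.0 459.0 70.5 450.7
94 6 442.2 453.2 69.8 453.2
```

View pics/top0z.png

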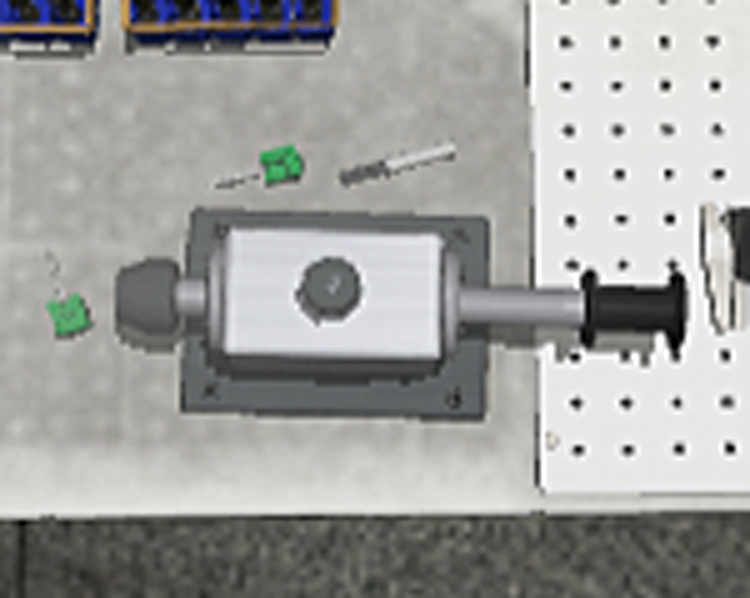

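View pics/side0z.png

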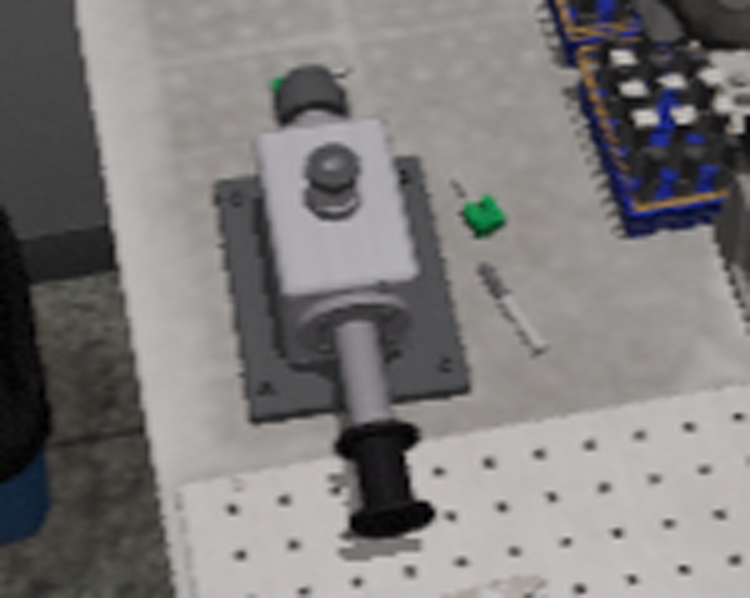

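```bash
python3 -m handwheel '[[[0,-2.48,-2.68,0],[0,-2.48,-2.68,0],[0,-2.48,-2.68,0],[0,-2.48,-2.68,0],[0,-2.48,-2.68,0],[0,-2.48,-2.68,0],[0,-2.48,-2.68,0],[0,-2.48,-2.68,0]]]' 1
```

```text
time: 1.37
tool_pos: [309.8, -237.1, 227.0]
tcp_rot: [2.032, 1.57, -0.777]
contact_force: [0.9, -0.2, -0.3]
grip_width: 91.9
```

```bash
python3 -m handwheel '[[[0,-2.48,-2.68,0],[0,-2.48,-2.68,0],[0,-2.48,-2.68,0],[0,-2.48,-2.68,0],[0,-2.48,-2.68,0],[0,-2.48,-2.68,0],[0,-2.48,-2.68,0],[0,-2.48,-2.68,0]]]' ; python3 -m handwheel '[[[0,0,0,-0.12],[0,0,0,-0.12],[0,0,0,-0.12],[0,0,0,-0.12],[0,0,0,-0.12],[0,0,0,-0.12],[0,0,0,-0.12],[0,0,0,-0.12]]]'; python3 -m handwheel '[[[0,0,0,-0.12],[0,0,0,-0.12],[0,0,0,0],[0,0,0,0]]]'; python3 - <<'E'
from h import *
o,R=tool(); print(o['tool_pos'],R.round(4),o['joint_positions'].round(3)); d=np.array([447,19,41])-o['tool_pos']; print(R.T@d, 'turn needed (about tool x):', np.arctan2(R[1,1],R[0,1])+0.038)
E
```

```text
time: 2.03
tool_pos: [447.7, 20.8, 226.9]
tcp_rot: [2.434, 1.57, -0.375]
contact_force: [0.5, 0.4, 0.6]
grip_width: 91.8
time: 2.7
tool_pos: [447.2, 18.9, 226.8]
tcp_rot: [1.413, 1.571, -0.43]
contact_force: [-0.3, 0.6, 0.3]
grip_width: 92.0
time: 3.03
tool_pos: [447.2, 18.9, 226.8]
tcp_rot: [1.135, 1.571, -0.477]
contact_force: [0.3, 0.3, 0.0]
grip_width: 92.1
[447.19779215  18.90657459 226.75993632] [[ 2.000e-04  9.991e-01 -4.160e-02]
 [-1.000e-04 -4.160e-02 -9.991e-01]
 [-1.000e+00  2.000e-04  1.000e-04]] [-0.129  0.2    1.722 -0.     1.22  -0.088]
[ 1.85759884e+02 -2.38270273e-01 -1.02207206e-01] turn needed (about tool x): -0.0036427175182248694
```

```bash
python3 -m handwheel '[[[2.5,0,0,0],[2.5,0,0,0],[2.5,0,0,0],[2.5,0,0,0],[2.5,0,0,0],[2.5,0,0,0],[2.5,0,0,0],[0,0,0,0]]]' ; python3 - <<'E'
from h import *
for c in ('side','top'):
    im,d=bot.capture(c); cv2.imwrite(f'pics/{c}1.png',cv2.resize(im[120:300,160:400,::-1],None,fx=3,fy=3)); np.save(c+'1.npy',d)
print(tool()[0])
E
```

```text
time: 3.7
tool_pos: [444.5, 19.2, 48.2]
tcp_rot: [-1.647, 1.563, 3.023]
contact_force: [-1.2, -0.0, 0.6]
grip_width: 91.6
{'time': 3.8, 'joint_positions': array([-1.29287677e-01,  4.44366656e-01,  1.95053209e+00, -1.37542153e-04,
        7.48321456e-01, -8.89761619e-02]), 'dq': array([ 0.00190848, -0.0374908 , -0.02667296, -0.00059156,  0.00411925,
       -0.01147917]), 'tau': array([-2.20986555e-02, -3.78238320e+01, -1.45910910e+01,  4.71154845e-02,
       -2.51870044e-02,  3.06521833e-02]), 'tool_pos': array([446.96030766,  18.90238401,  51.67228232]), 'tcp_rot': array([-1.60243592,  1.56916609,  3.06974242]), 'contact_force': array([ 0.22976518, -0.7653271 ,  1.08405033]), 'moment': array([ 0.02056332, -0.10328522, -0.03606523]), 'grip_width': 91.66987578251349}
```

View pics/side1.png

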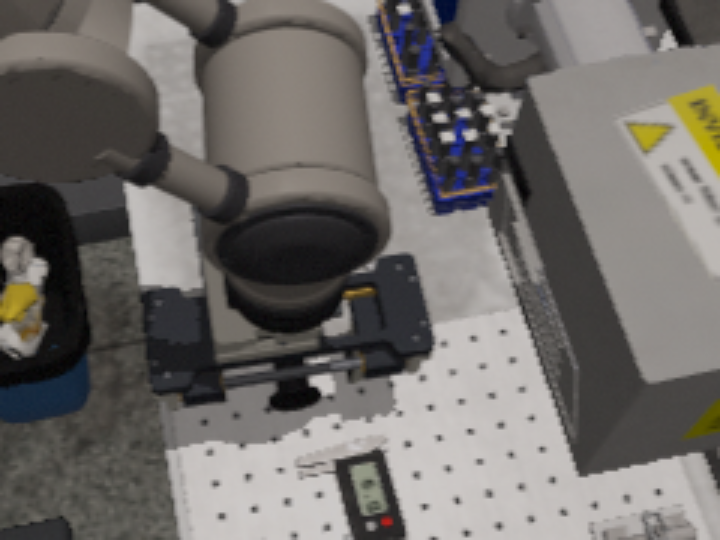

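View pics/top1.png

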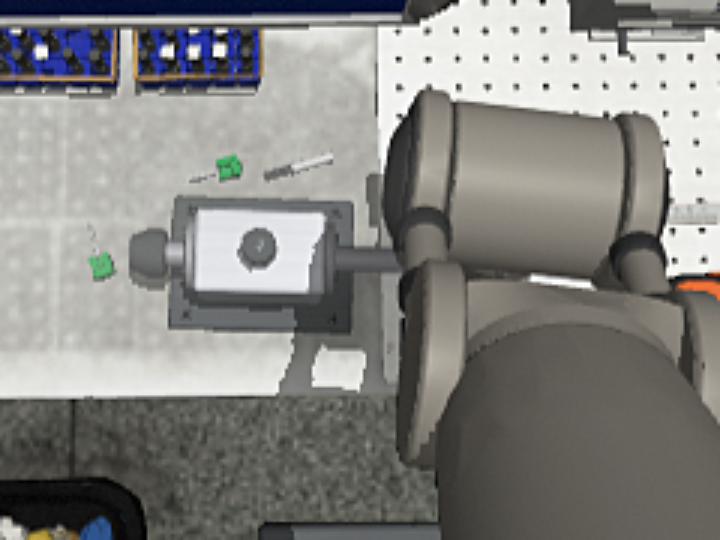

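```bash
python3 -m handwheel '[[[0.5,0,0,0],[0.57,0,0,0],[0,0,0,0],[0,0,0,0]]]' ; python3 -m handwheel '[[[0,0,0,0],[0,0,0,0],[0,0,0,0],[0,0,0,0],[0,0,0,0],[0,0,0,0],[0,0,0,0],[0,0,0,0]]]' 0; python3 -m handwheel '[[[0,0,0,0],[0,0,0,0],[0,0,0,0],[0,0,0,0],[0,0,0,0],[0,0,0,0],[0,0,0,0],[0,0,0,0]]]'
```

```text
time: 4.13
tool_pos: [447.4, 18.9, 41.4]
tcp_rot: [1.389, 1.57, -0.22]
contact_force: [-0.4, 0.1, -0.4]
grip_width: 91.9
time: 4.8
tool_pos: [447.2, 18.9, 41.0]
tcp_rot: [0.329, 1.571, -1.28]
contact_force: [0.2, 0.5, -0.5]
grip_width: 43.1
time: 5.47
tool_pos: [447.9, 18.8, 41.1]
tcp_rot: [1.494, 1.569, -0.115]
contact_force: [6.1, 0.8, -5.3]
grip_width: 23.2
```

```bash
python3 -m handwheel '[[[0,0.06,0,0],[0,0,0,0],[0,0,0,0]]]'; python3 -m handwheel '[[[0,0,-0.03,0],[0,0,-0.03,0],[0,0,-0.03,0],[0,0,-0.03,0],[0,0,0,0],[0,0,0,0]]]'
```

```text
time: 5.72
tool_pos: [447.9, 18.8, 41.1]
tcp_rot: [1.17, 1.57, -0.439]
contact_force: [3.9, -0.3, -3.1]
grip_width: 23.3
time: 6.22
tool_pos: [447.9, 20.0, 41.0]
tcp_rot: [1.083, 1.57, -0.526]
contact_force: [3.8, -2.2, -3.7]
grip_width: 22.6
```

```bash
python3 -m handwheel '[[[0,0,-0.04,0],[0,0,-0.04,0],[0,0,-0.04,0],[0,0,0,0]]]';python3 -c "
from h import *
o=tool()[0];print(o['tool_pos'],o['contact_force'],o['moment'],o['time'])"
```

```text
time: 6.55
tool_pos: [448.0, 21.3, 41.0]
tcp_rot: [1.34, 1.571, -0.269]
contact_force: [4.4, -3.0, -2.3]
grip_width: 23.1
[447.98171179  21.32401595  41.03298401] [ 4.42775713 -2.96412733 -2.28278116] [-0.42588736 -0.71235663 -0.01158155] 6.55
```

```bash
python3 -m handwheel '[[[0,0,-0.03,0],[0,0,-0.03,0],[0,0,-0.03,0],[0,0,0,0]]]'
```

```text
time: 6.88
tool_pos: [448.0, 22.2, 41.0]
tcp_rot: [1.331, 1.57, -0.278]
contact_force: [4.2, -3.2, -2.8]
grip_width: 23.2
```

```bash
python3 -m handwheel '[[[0,0,-0.03,0],[0,0,-0.03,0],[0,0,-0.03,0],[0,0,0,0]]]'
```

```text
time: 7.22
tool_pos: [448.0, 23.1, 41.0]
tcp_rot: [1.237, 1.571, -0.372]
contact_force: [4.8, -2.2, -2.8]
grip_width: 23.1
```

```bash
python3 -m handwheel '[[[0,0,-0.04,0],[0,0,-0.03,0],[0,0,-0.03,0],[0,0,0,0]]]'
```

```text
time: 7.55
tool_pos: [448.1, 24.1, 41.0]
tcp_rot: [1.284, 1.571, -0.325]
contact_force: [4.8, -3.1, -3.4]
grip_width: 22.5
```

```bash
python3 -m handwheel '[[[0,0,-0.04,0],[0,0,-0.03,0],[0,0,-0.03,0],[0,0,0,0]]]'
```

```text
time: 7.88
tool_pos: [448.1, 25.1, 41.0]
tcp_rot: [1.271, 1.57, -0.337]
contact_force: [4.2, -3.5, -3.0]
grip_width: 23.2
```

```bash
python3 -m handwheel '[[[0,0,-0.04,0],[0,0,-0.03,0],[0,0,-0.03,0],[0,0,0,0]]]'
```

```text
time: 8.22
tool_pos: [448.2, 26.1, 41.0]
tcp_rot: [1.204, 1.571, -0.405]
contact_force: [4.1, -3.6, -3.6]
grip_width: 23.1
```

```bash
python3 -m handwheel '[[[0,0,-0.04,0],[0,0,-0.03,0],[0,0,-0.03,0],[0,0,0,0]]]'
```

```text
time: 8.55
tool_pos: [448.2, 27.1, 41.0]
tcp_rot: [1.252, 1.571, -0.357]
contact_force: [4.4, -2.0, -3.2]
grip_width: 23.3
```

```bash
python3 -m handwheel '[[[0,0,-0.04,0],[0,0,-0.03,0],[0,0,-0.03,0],[0,0,0,0]]]'
```

```text
time: 8.88
tool_pos: [448.2, 28.1, 41.0]
tcp_rot: [1.282, 1.571, -0.327]
contact_force: [3.5, -2.1, -3.1]
grip_width: 23.2
```

```bash
python3 -m handwheel '[[[0,0,-0.04,0],[0,0,-0.03,0],[0,0,-0.03,0],[0,0,0,0]]]'
```

```text
time: 9.22
tool_pos: [448.3, 29.1, 41.0]
tcp_rot: [1.316, 1.57, -0.293]
contact_force: [4.3, -2.6, -2.3]
grip_width: 23.1
```

```bash
python3 -m handwheel '[[[0,0,-0.04,0],[0,0,-0.03,0],[0,0,-0.03,0],[0,0,0,0]]]'
```

```text
time: 9.55
tool_pos: [448.3, 29.3, 41.0]
tcp_rot: [0.08, 1.57, -1.529]
contact_force: [3.9, -8.6, -2.9]
grip_width: 23.5
```

```bash
python3 -m handwheel '[[[0,0,-0.03,0],[0,0,-0.02,0],[0,0,0,0],[0,0,0,0]]]';python3 -c "
from h import *
o=tool()[0];print(o['tool_pos'],o['contact_force'],o['moment'],o['time'])"
```

```text
time: 9.88
tool_pos: [448.3, 29.3, 41.0]
tcp_rot: [0.044, 1.569, -1.564]
contact_force: [3.8, -10.3, -2.8]
grip_width: 23.4
[448.29575782  29.34090782  41.01290567] [  3.81534359 -10.33971527  -2.77484677] [-1.70624859 -0.62007893  0.0555226 ] 9.8833
```

```bash
python3 -m handwheel '[[[0,0,0.1,0],[0,0,0.15,0],[0,0,0.2,0],[0,0,0.2,0],[0,0,0.2,0],[0,0,0.2,0],[0,0,0.1,0],[0,0,0,0]]]';python3 -c "
from h import *
o=tool()[0];print(o['tool_pos'],o['contact_force'],o['moment'],o['time'])"
```

```text
time: 10.55
tool_pos: [447.9, 19.5, 41.0]
tcp_rot: [2.667, 1.57, 1.058]
contact_force: [4.2, 0.6, -2.3]
grip_width: 23.1
[447.94044048  19.52062367  41.03919912] [ 4.24632931  0.57124903 -2.29996671] [ 0.03931813 -0.78726907 -0.02622086] 10.55
```

```bash
python3 -m handwheel '[[[0,0,0.05,0],[0,0,0.05,0],[0,0,0.05,0],[0,0,0,0]]]'
```

```text
time: 10.88
tool_pos: [447.8, 18.2, 41.0]
tcp_rot: [2.795, 1.57, 1.186]
contact_force: [5.4, 1.1, -2.7]
grip_width: 23.0
```

```bash
python3 -m handwheel '[[[0,0,0.05,0],[0,0,0.05,0],[0,0,0.05,0],[0,0,0,0]]]'
```

```text
time: 11.22
tool_pos: [447.8, 16.7, 41.0]
tcp_rot: [2.755, 1.57, 1.146]
contact_force: [4.4, 2.1, -2.8]
grip_width: 22.9
```

```bash
python3 -m handwheel '[[[0,0,0.05,0],[0,0,0.05,0],[0,0,0.04,0],[0,0,0,0]]]'
```

```text
time: 11.55
tool_pos: [447.7, 15.3, 41.0]
tcp_rot: [2.733, 1.57, 1.124]
contact_force: [5.1, 1.5, -2.5]
grip_width: 23.2
```

```bash
python3 -m handwheel '[[[0,0,0.05,0],[0,0,0.05,0],[0,0,0.04,0],[0,0,0,0]]]'
```

```text
time: 11.88
tool_pos: [447.7, 13.9, 41.0]
tcp_rot: [2.706, 1.57, 1.097]
contact_force: [5.7, 2.5, -2.6]
grip_width: 23.2
```

```bash
python3 -m handwheel '[[[0,0,0.05,0],[0,0,0.05,0],[0,0,0.04,0],[0,0,0,0]]]'
```

```text
time: 12.22
tool_pos: [447.6, 12.5, 41.0]
tcp_rot: [2.76, 1.57, 1.151]
contact_force: [5.2, 1.9, -2.6]
grip_width: 23.4
```

```bash
python3 -m handwheel '[[[0,0,0.05,0],[0,0,0.05,0],[0,0,0.04,0],[0,0,0,0]]]'
```

```text
time: 12.55
tool_pos: [447.6, 11.2, 41.0]
tcp_rot: [2.798, 1.57, 1.188]
contact_force: [4.7, 2.7, -2.7]
grip_width: 23.1
```

```bash
python3 -m handwheel '[[[0,0,0.05,0],[0,0,0.05,0],[0,0,0.04,0],[0,0,0,0]]]'
```

```text
time: 12.88
tool_pos: [447.6, 11.2, 41.0]
tcp_rot: [2.989, 1.568, 1.379]
contact_force: [6.2, 12.2, -2.6]
grip_width: 23.1
```

```bash
python3 -m handwheel '[[[0,0,0.02,0],[0,0,0,0],[0,0,0,0]]]';python3 -c "
from h import *
o=tool()[0];print(o['tool_pos'],o['contact_force'],o['moment'],o['time'])"
```

```text
time: 13.13
tool_pos: [447.6, 11.2, 41.0]
tcp_rot: [2.995, 1.568, 1.385]
contact_force: [6.5, 13.0, -2.7]
grip_width: 23.0
[447.56226813  11.17434881  41.02805258] [ 6.52275154 13.00395453 -2.6657062 ] [ 2.11371067 -1.09263847 -0.03277029] 13.1333
```

```bash
python3 -m handwheel '[[[0,0,-0.1,0],[0,0,-0.2,0],[0,0,-0.2,0],[0,0,-0.2,0],[0,0,-0.2,0],[0,0,-0.1,0],[0,0,0,0],[0,0,0,0]]]';python3 -c "
from h import *
o=tool()[0];print(o['tool_pos'],o['contact_force'],o['moment'],o['time'])"
```

```text
time: 13.8
tool_pos: [447.9, 18.9, 41.0]
tcp_rot: [1.6, 1.571, -0.009]
contact_force: [5.0, -1.8, -2.4]
grip_width: 23.5
[447.91039955  18.94184598  41.03087691] [ 4.97028296 -1.80001237 -2.41515444] [-0.12564074 -0.78062541  0.04769805] 13.8
```

```bash
python3 -m handwheel '[[[0,0,-0.07,0],[0,0,-0.065,0],[0,0,0,0],[0,0,0,0]]]'; python3 -m handwheel '[[[0,0,0,0],[0,0,0,0],[0,0,0,0],[0,0,0,0],[0,0,0,0],[0,0,0,0],[0,0,0,0],[0,0,0,0]]]' 1;  python3 -m handwheel '[[[0,0,0,0],[0,0,0,0],[0,0,0,0],[0,0,0,0]]]'
```

```text
time: 14.13
tool_pos: [447.9, 20.1, 41.0]
tcp_rot: [0.757, 1.57, -0.852]
contact_force: [4.2, -2.3, -3.2]
grip_width: 23.2
time: 14.8
tool_pos: [447.8, 20.3, 41.0]
tcp_rot: [-1.046, 1.571, -2.654]
contact_force: [-0.4, 0.3, -0.0]
grip_width: 71.8
time: 15.13
tool_pos: [447.8, 20.2, 41.0]
tcp_rot: [0.037, 1.571, -1.572]
contact_force: [0.4, 0.3, -1.1]
grip_width: 91.7
```

```bash
python3 -m handwheel '[[[-2,0,0,0],[-2.5,0,0,0],[-2.5,0,0,0],[-2.5,0,0,0],[-2.5,0,0,0],[-2,0,0,0],[0,0,0,0],[0,0,0,0]]]'; python3 -m handwheel '[[[0,-0.02,-2,0],[0,-0.02,-2,0],[0,-0.02,-2,0],[0,-0.02,-2,0],[0,-0.02,-2,0],[0,-0.02,-2,0],[0,-0.01,-1.79,0],[0,0,0,0]]]' 0;  python3 -m handwheel '[[[0,0,0,0],[0,0,0,0],[0,0,0,0],[0,0,0,0]]]'; python3 - <<'E'
from h import *
o,R=tool();print(o['tool_pos'],o['grip_width'],R.round(3),R.T@(np.array([452.3,158.2,135])-o['tool_pos']))
for c in ('side','top'):
    im,d=bot.capture(c); cv2.imwrite(f'pics/{c}2.png',cv2.resize(im[120:300,160:400,::-1],None,fx=3,fy=3)); np.save(c+'2.npy',d)
c='side';d=np.load('side2.npy'); v,u=np.mgrid[0:384,0:512]; m=cm(c)
p=np.stack([(u-m['cx'])/m['fx']*d,(v-m['cy'])/m['fy']*d,d],-1)@m['R'].T+m['position']
k=p[(d>0)&(p[...,0]>370)&(p[...,0]<530)&(p[...,2]>45)&(p[...,2]<90)&(p[...,1]<80)&(p[...,1]>-40)]
s=k[k[:,2]>75]; print(np.sort(s[:,1]).round(1), k.mean(0))
E
```

```text
time: 15.8
tool_pos: [448.3, 20.2, 181.7]
tcp_rot: [1.436, 1.568, -0.173]
contact_force: [0.3, 0.4, -0.4]
grip_width: 91.6
time: 16.47
tool_pos: [450.9, 160.3, 179.4]
tcp_rot: [-1.66, 1.568, 3.017]
contact_force: [-0.4, -0.6, 0.1]
grip_width: 42.9
time: 16.8
tool_pos: [451.7, 157.2, 180.8]
tcp_rot: [-0.883, 1.57, -2.493]
contact_force: [0.3, -0.2, -0.5]
grip_width: 16.4
[451.72142343 157.22548503 180.76010289] 16.40388970654365 [[-0.     0.999 -0.039]
 [-0.    -0.039 -0.999]
 [-1.    -0.     0.   ]] [45.75948482  0.5605719  -1.01328945]
[-2.  -1.8 -1.6 -1.5 -1.5 -1.4 -1.2 -0.8 -0.6 -0.6 -0.4 -0.2  0.   0.1
  0.5  0.5  0.7  0.9  1.1  1.1  1.5  1.6  1.7  1.9  3.   3.8 38.  38.3
 39.  39.1 39.1 39.7 39.7 39.7 39.8 39.9 40.  40.5 40.8 40.8 41.1 41.3
 41.5 41.8 41.9 42.  42.3 42.4 42.4 42.5 42.8 42.9 43.5] [447.04501549  29.35891831  68.27422052]
```

View pics/side2.png

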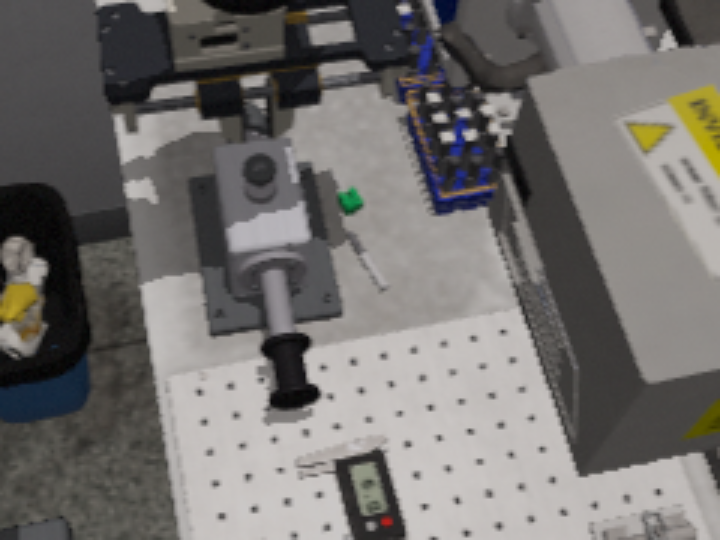

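View pics/top2.png

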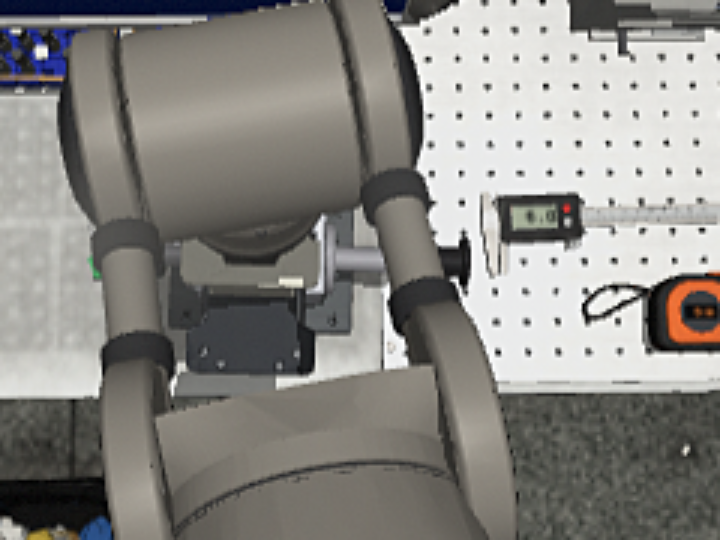

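```bash
python3 -m handwheel '[[[0,0,0,0],[1,0.05,-0.1,0],[1.5,0,0,0],[1.2,0,0,0],[0.6,0,0,0],[0,0,0,0],[0,0,0,0],[0,0,0,0]]]' 0; python3 -m handwheel '[[[0.2,0,0,0],[0.2,0,0,0],[0.2,0,0,0],[0.2,0,0,0],[0.1,0,0,0],[0,0,0,0],[0,0,0,0]]]'
```

```text
time: 17.57
tool_pos: [452.8, 159.1, 138.6]
tcp_rot: [1.71, 1.57, 0.102]
contact_force: [-0.1, 0.1, 0.1]
grip_width: 0.2
time: 18.15
tool_pos: [452.3, 159.1, 128.9]
tcp_rot: [-0.733, 1.571, -2.341]
contact_force: [0.3, -0.0, 0.5]
grip_width: 0.7
```

```bash
python3 -m handwheel '[[[0.1,0,0,0],[0.1,0,0,0],[0.1,0,0,0],[0,0,0,0],[0,0,0,0]]]'; python3 -m handwheel '[[[0.1,0,0,0],[0.1,0,0,0],[0.1,0,0,0],[0,0,0,0]]]'
```

```text
time: 18.57
tool_pos: [452.4, 159.1, 126.0]
tcp_rot: [1.544, 1.571, -0.065]
contact_force: [-0.2, 0.4, 1.6]
grip_width: 0.3
time: 18.9
tool_pos: [452.4, 159.1, 122.8]
tcp_rot: [1.332, 1.571, -0.277]
contact_force: [-0.4, 0.3, 0.5]
grip_width: 0.4
```

```bash
python3 -m handwheel '[[[0.1,0,0,0],[0.1,0,0,0],[0.1,0,0,0],[0,0,0,0],[0,0,0,0]]]'; python3 - <<'E'
from h import *
o,R=tool();print(o['tool_pos'],o['contact_force'],o['moment'])
for c in ('side',):
    im,d=bot.capture(c); cv2.imwrite(f'pics/{c}3.png',cv2.resize(im[140:240,200:320,::-1],None,fx=6,fy=6,interpolation=cv2.INTER_CUBIC))
E
```

```text
time: 19.32
tool_pos: [452.2, 159.0, 119.8]
tcp_rot: [-1.069, 1.57, -2.678]
contact_force: [0.2, -0.3, 1.2]
grip_width: 0.3
[452.2227452  159.00919675 119.76767741] [ 0.15825728 -0.25175859  1.17917924] [ 0.02988796 -0.17340632 -0.03010535]
```

View pics/side3.png

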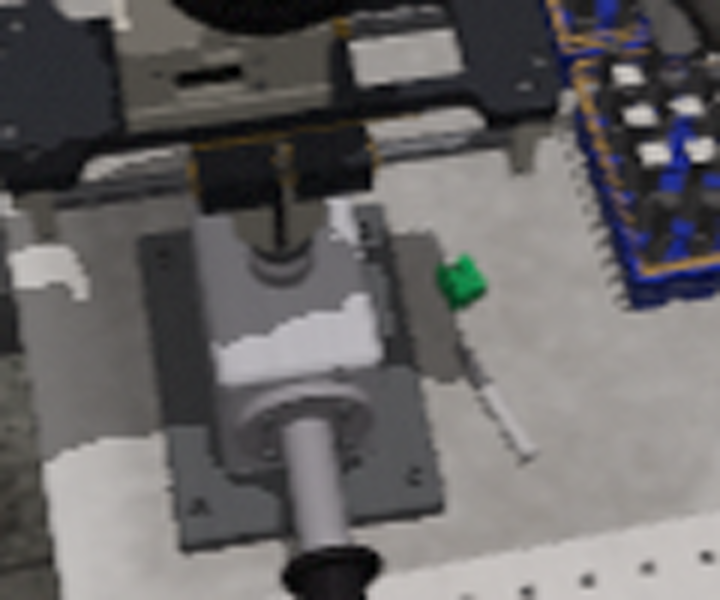

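```bash
python3 -m handwheel '[[[0.1,0,0,0],[0.1,0,0,0],[0.1,0,0,0],[0,0,0,0],[0,0,0,0]]]'; python3 -m handwheel '[[[0.1,0,0,0],[0,0,0,0],[0,0,0,0]]]'
```

```text
time: 19.78
tool_pos: [452.2, 159.0, 116.8]
tcp_rot: [-1.015, 1.57, -2.624]
contact_force: [0.2, -0.1, -0.2]
grip_width: 0.5
time: 20.03
tool_pos: [452.3, 159.1, 116.7]
tcp_rot: [1.39, 1.57, -0.219]
contact_force: [-2.8, -1.1, 10.0]
grip_width: 0.2
```

```bash
python3 -m handwheel '[[[0.1,0,0,0],[0.05,0,0,0],[0,0,0,0],[0,0,0,0],[0,0,0,0]]]'
```

```text
time: 20.45
tool_pos: [452.4, 159.1, 116.5]
tcp_rot: [1.619, 1.569, 0.011]
contact_force: [-6.8, -1.9, 21.3]
grip_width: 0.6
```

```bash
python3 -m handwheel '[[[-0.3,0,0,0],[-1,0,0,0],[-2,0,0,0],[-2.5,0,0,0],[-2,0,0,0],[0,0,0,0],[0,0,0,0]]]'; python3 -m handwheel '[[[0,-2.5,0,0],[0,-2.5,0,0],[0,-1,0,0],[0,0,0,0],[0,0,0,0],[0,0,0,0]]]'; python3 - <<'E'
from h import *
print(tool()[0]['contact_force'])
for c in ('side','top'):
    im,d=bot.capture(c); cv2.imwrite(f'pics/{c}4.png',cv2.resize(im[120:300,160:400,::-1],None,fx=3,fy=3))
    v,u=np.mgrid[0:384,0:512]; m=cm(c)
    p=np.stack([(u-m['cx'])/m['fx']*d,(v-m['cy'])/m['fy']*d,d],-1)@m['R'].T+m['position']
    s=p[(d>0)&(np.hypot(p[...,0]-452.3,p[...,1]-158.3)<10)&(p[...,2]>90)&(p[...,2]<140)]
    print(c,len(s),np.percentile(s[:,2],[10,50,90]) if len(s) else '')
    k=p[(d>0)&(p[...,0]>370)&(p[...,0]<530)&(p[...,2]>75)&(p[...,2]<90)&(p[...,1]<80)&(p[...,1]>-40)][:,1]
    if len(k): print(k[k<20].mean(),k[k>20].mean())
E
```

```text
time: 21.03
tool_pos: [452.7, 159.1, 193.0]
tcp_rot: [1.739, 1.569, 0.13]
contact_force: [-1.0, -0.0, 0.4]
grip_width: 0.3
time: 21.53
tool_pos: [393.4, 161.4, 192.3]
tcp_rot: [1.524, 1.57, -0.085]
contact_force: [0.4, -0.1, -0.4]
grip_width: 0.5
[ 0.42326803 -0.1347739  -0.40166471]
side 54 [114.98776161 116.71903762 118.01974538]
0.6622461833129232 40.86250128081456
top 0 
-0.7083439572173134 nan<stdin>:10: RuntimeWarning: Mean of empty slice.
  ret = ret.dtype.type(ret / rcount)
```

View pics/side4.png

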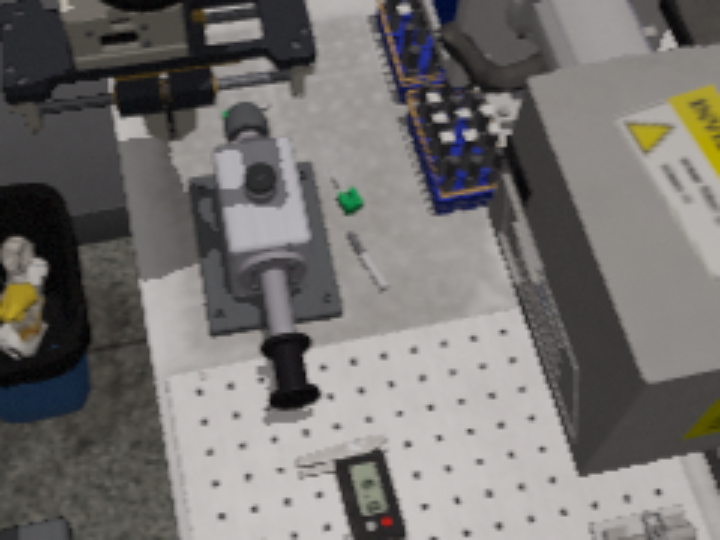

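Plunger head now reads about 116.7 mm, against roughly 128 mm before, so it is home. The robot is clear, the shaft is at mid-float and the bystanders have not moved.

```bash
python3 -c "
from plant import bot
print(bot.close_job())"
```

```text
the job is handed in; nothing more can be done
None
```

The end float is checked, the shaft is locked at mid-float, and the job is handed in. It took about 21.6 s of the 72 s allowed.

- **Inner stop:** I felt it at TCP y = 29.3 mm. The tool force peaked at 10.3 N, or about 8 N on the stop after friction.
- **Outer stop:** I felt it at TCP y = 11.2 mm. The tool force peaked at 13.0 N, or about 10.5 N on the stop. That gives an end float of about 18.2 mm.
- **Mid-float:** I set the shaft at y ≈ 20.2 mm and let go. The depth image put the knob's centre within about 0.5 mm of that, both before and after locking.
- **Plunger:** I pressed it with the closed fingertips until it came up solid at z = 116.5 mm under 21 N. After I let go, its head measured about 116.7 mm high, against about 128 mm at the start, so it is roughly 11.3–11.5 mm down (9.5 mm needed).

At the end the arm was clear and touching nothing. In the last side picture the end mill, caliper and both cutters looked unmoved, with cutter_b mostly hidden behind the collet.

Two checks were weak. The top camera's view of the plunger was blocked by the arm, so the plunger height comes from the side camera and the fingertip position only. The force readings while the plunger slid down were below the stated 3 N of friction, but it met a clear hard stop at the bottom.

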